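# Pump up the tile press

## Task

Squeeze the clay tile in the studio's hand-pumped tile press. First close the release valve beside the pump by swinging its handle from along its pipe to fully across it, then work the pump's long lever through at least three full strokes, each right down to its stop and all the way back up. Leave the valve closed and the lever up.

Things in the scene. Friction and masses are not known exactly. Their poses are not given: they have to be found in the camera images.
- pump_lever (a joint): Angle (rad) of the long lever of the grey pump that is piped to the tall press frame (not the spare pump: no pipes, short round-handled lever). 0 = rest, sprung up 0.6 above level; grows going down; 0.75 = bottom stop, 0.15 below level. Pushing at mid handle takes about 4 N at the top, 12 N at the bottom; let go, it rises by itself within 1 s.
- pump_grip (a point): Mid top face of the lever's flat dark-wood handle, 120 long, 46 wide, 22 mm thick, pushed down from above. Frame moves with the lever: -x from hinge to handle, y the level hinge axis, z out of the top face; hinge axis at x = +260, z = -11 mm here and 95 mm above the table. This point is 251 mm above the table at rest, 67 at the stop. The press frame is 250 mm to its left (+y).
- release_valve (a joint): Angle (rad) of the valve's flat steel handle about its upright spindle. 0 = open, along its copper pipe, pointing the same way as the pump lever; grows anticlockwise seen from above to the stop at 1.57 = closed, square across the pipe, pointing away from the lever. Light friction (about 1.5 N at the pin); stays where it is left.
- valve_pin (a point): Top centre of the black upright pin on the end of the valve handle, pushed sideways: 16 mm across, 43 mm clear above the 16 mm wide handle, top 109 mm above the table. Frame turns with the handle: z up, -x from spindle to pin, spindle at x = +80 mm. The brass valve is 140 mm right (-y) of the lever, beside the pump.

How it is judged:
By the outcome, as a careful person would: the job done as asked, in the order asked, and still so for the second after the job is handed in, with the robot touching nothing.
It also fails if it takes over 61 s, if anything falls off the work surface, if the arm or the gripper's body presses on something with over 40 N, if the wrist force passes 120 N, or if a joint passes its speed limit or range.

## Robot

A 7-joint arm with a two-finger parallel gripper is mounted at the origin on the work surface. World frame = base frame: x ahead of the robot, y to its left, z up, the work surface at z = 0. Lengths are in m, angles in degrees, forces in N, time in s.
With the tool pointing down it reaches from about 0.425 to 0.875 m from the base axis. Payload 4.7 kg.
Tool frame: the origin (TCP) lies on the centre line of the jaws, within the pads' length; the fingertips stand 14 mm ahead of it and the grasp point (between the pads) lies 5 mm behind it; z points along the fingers, y is the line along which they close (so a half turn about z gives the same grasp; the last joint's range is limited). The gripper opens to 87 mm and grips with 3 to 60 N. Pads are 19 mm wide; open, the fingers measure 117 mm over their backs; the gripper's body (75 mm by 190 mm) begins 51 mm behind the grasp point.
Start: joints at [77.24, 18.392, -4.016, 83.108, 1.295, 78.541, -3.26], TCP at [0.152, -0.632, 0.237] pointing down, gripper open.
Joint ranges: [-163.93, 163.93], [-17.29, 119.83], [-79.2, 71.16], [3.27, 140.29], [-89.18, 269.18], [5.43, 117.66], [-154.24, 154.24]. Speed limits (degrees/s): [147.25, 147.25, 180, 180, 180, 180, 180].

## Interface

Orientations are given as [roll, pitch, yaw] about the fixed x, y, z axes, in that order (R = Rz(yaw) Ry(pitch) Rx(roll)).
In Python, from cell import env gives the robot as it stands.
- The arm moves only by the tool jog_arm, never from a script. Its argument "motion" is a list that holds one entry, the list of rows, each a list of 7 numbers: the shift along the tool's x, y, z in units of 0.1 m (1.0 is 0.1 m), then the turn, a rotation vector about the tool's x, y, z in units of 180 degrees (1.0 is 180 degrees), then the closure, from 0 (fully open) to 1 (shut). A call has 1 to 5 rows; each row is the pose to reach, as a shift and turn from the pose commanded when the call began, along the tool's axes at that moment, turning the shorter way round; what a row does not reach only later rows make up. A row lasts 1/10 s, in which the tool goes at most 50 mm and 8.59 degrees, less where a joint would pass 70% of its speed; a pose out of reach is approached as far as the arm can. A call with a number of a shift or a turn outside -1 to 1 is refused whole. A call with a gripper value outside its range is refused whole. The fingers move at their own pace and stop on an object; "grip_force" is the grip in N (left out, the last holds). Time passes only in rows, so rows that repeat a pose let the fingers close. It gives the time, the measured TCP pose, the force, the opening and the grip force at its end, in the units of the state.
- env.get_obs(): the state, without advancing time (a new reading comes with each control period).
- env.read_camera(name): name is "scene" or "top" or "wrist"; returns (picture, depth): 400x640x3 uint8, red, green, blue; 400x640 float32, m along the optical axis (not along the pixel's ray), 0 where there is no reading.
- env.camera_info(name): a dict with "camera_matrix" (3x3 intrinsics, pixels), "origin" and "orientation" of the camera in the world; the wrist camera has in their place "mount" (4x4, takes a point from camera to tool coordinates, whose origin is the TCP and whose axes are the flange's). Camera axes: x right, y down, z forward; pixel columns grow to the right and rows downward; lengths in m; the calibration is good to about 2 mm. The wrist camera is an equidistant fisheye: a pixel r from the principal point sees the ray r / f radians off the axis. A picture is of the moment at which its call begins: read the wrist's pose just before it. camera_info takes no time and is no camera call.
- env.sign_off(): hands the job in; it is judged then, once.
The state is a dict: "time_s": time; "qpos": joint angles; "joint_velocities": joint speeds; "effort": joint torques, N m; "tool_pos": TCP position; "tool_rot": TCP orientation; "force": force on the tool from outside, world axes, zero at the start; "wrist_torque": the same for the moment, N m; "grip_width": finger opening in m; "grasp_force": force on a finger pad.
Only numpy, scipy, OpenCV 4.12 (cv2) and the standard library are available. Lean on these libraries where they do the work, as an engineer would, in place of code of your own. Each camera call takes 0.05 s, during which the arm holds its last target. There are 200 camera calls.

## Working session

There is one attempt and no reset: what is moved stays moved. The work goes in short steps, Python scripts to look and compute and a tool call to move; the robot and the scene stay as the last step left them, time stands still between calls to the robot, and variables do not carry over. Pictures are saved under pics/ and viewed, at most 10 in all, crops included, and the job is handed in when it is done.

Besides the shell and the picture viewer there is one more tool, called after "Emit:" by a JSON object that holds its "name" and its "arguments". jog_arm: Moves the arm, as the interface text tells. Shifts and turns lie within -1 to 1; 1 stands for 0.1 m of shift or 180 degrees of turn. Its arguments: {"type":"object","properties":{"motion":{"type":"array","items":{"type":"array","items":{"type":"array","items":{"type":"number"}}}},"grip_force":{"type":"number"}},"required":["motion"]}

```bash
mkdir -p pics
cat > h.py <<'E'
import numpy as np, cv2, pickle
from cell import env
from scipy.spatial.transform import Rotation as R
def snap(n):
    im,d=env.read_camera(n); i=env.camera_info(n); pickle.dump((im,d,i),open(f'{n}.pkl','wb')); return im,d,i
def rot(o):
    o=np.array(o)
    return o if o.shape==(3,3) else (R.from_euler('xyz',o,degrees=True).as_matrix() if o.size==3 else None)
def cloud(im,d,i):
    K=np.array(i['camera_matrix']);v,u=np.mgrid[:400,:640]
    p=np.stack([(u-K[0,2])/K[0,0]*d,(v-K[1,2])/K[1,1]*d,d],-1)
    return p@rot(i['orientation']).T+np.array(i['origin'])
E
python3 - <<'E'
from h import *
for n in('scene','top'):
    im,d,i=snap(n); print(i); cv2.imwrite(f'pics/{n}.png',im[...,::-1])
    print((d>0).mean())
print(env.get_obs())
E
```

```text
{'camera_matrix': array([[368.85123382,   0.        , 323.71391139],
       [  0.        , 368.85123382, 201.68411447],
       [  0.        ,   0.        ,   1.        ]]), 'origin': array([ 1.11545533, -0.078445  ,  0.62471053]), 'orientation': array([-1.28022381e+02, -9.64888834e-02,  7.98570468e+01])}
0.99606640625
{'camera_matrix': array([[415.44251254,   0.        , 323.49910635],
       [  0.        , 415.44251254, 199.11557939],
       [  0.        ,   0.        ,   1.        ]]), 'origin': array([ 0.50574929, -0.00678894,  0.82460394]), 'orientation': array([-1.72452535e+02, -1.65755124e-01, -8.86036243e+01])}
0.995765625
{'time_s': 0.1, 'qpos': array([77.2408655 , 18.43296603, -4.01559516, 83.16699551,  1.29675906,
       78.54061753, -3.26006401]), 'joint_velocities': array([ 0.12005045, -0.11571555,  0.03778198, -0.11277618,  0.04743333,
       -0.10930754,  0.06631126]), 'effort': array([-5.72849221e-04, -4.92571843e+01, -4.05851752e-01, -3.13399315e+01,
       -6.40508370e-02,  3.94774613e-02,  8.70788540e-05]), 'tool_pos': array([ 0.15231396, -0.63142742,  0.23559984]), 'tool_rot': array([-1.79904749e+02,  7.12660389e-03,  1.35690619e+01]), 'force': array([-0.68273691, -0.57975102,  0.32442146]), 'wrist_torque': array([-0.02758502,  0.02903229,  0.04596038]), 'grasp_force': 0.0, 'grip_width': 0.08690449078794837}
```

View pics/scene.png

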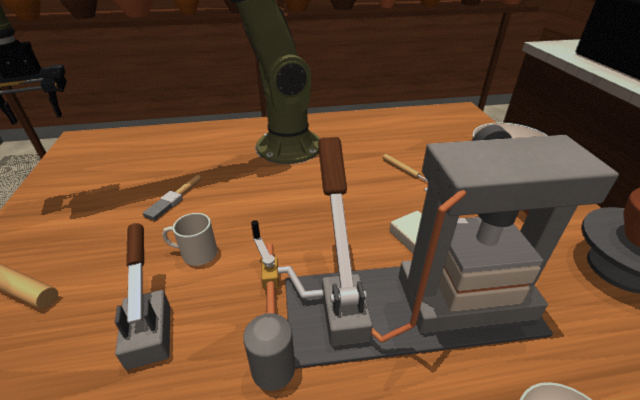

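View pics/top.png

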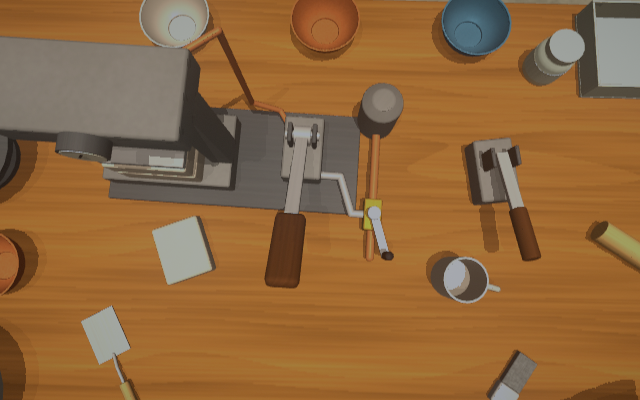

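The scene view shows the piped pump's lever with its handle at (333,165) and hinge at (347,300), and the valve with its pin at (256,230). In the top view the handle is at (287,250), the hinge at (302,133), the spindle at (374,213) and the pin at (388,256). The spare pump is on the right at (500,180).

Run:
```python
from h import *
np.set_printoptions(precision=4,suppress=True)
C={}
for n in('scene','top'):
    im,d,i=pickle.load(open(f'{n}.pkl','rb')); P=cloud(im,d,i); C[n]=(im,d,P)
    hsv=cv2.cvtColor(im,cv2.COLOR_RGB2HSV)
    def box(u0,u1,v0,v1):
        m=np.zeros((400,640),bool); m[v0:v1,u0:u1]=1; return m
    hb,pb,vb={'scene':((310,355,130,205),(245,268,215,245),(245,285,225,285)),'top':((255,315,205,295),(376,400,244,266),(355,400,195,265))}[n]
    m=box(*hb)&(P[...,2]>.12)
    q=P[m]; print(n,'handle n',m.sum(),q.mean(0),q.min(0),q.max(0))
    # wood only
    r=im.astype(int); w=m&(r[...,0]-r[...,2]>20)&(r[...,0]<130); q=P[w]; c=np.median(q,0); q=q[np.linalg.norm(q-c,axis=1)<.09]
    c=q.mean(0); _,s,V=np.linalg.svd(q-c,full_matrices=False); print(' wood',len(q),c,V[0],V[2],((q-c)@V.T).min(0),((q-c)@V.T).max(0))
    dk=box(*pb)&(im.max(-1)<60)&(P[...,2]>.03); q=P[dk]; print(' pin',dk.sum(),q.mean(0),q.min(0),q.max(0)); t=q[q[:,2]>np.percentile(q[:,2],60)];print(' pintop',np.median(t,0))
    y=box(*vb)&(hsv[...,0]>20)&(hsv[...,0]<32)&(hsv[...,1]>150); q=P[y&(P[...,2]>.02)]; print(' brass',len(q),np.median(q,0) if len(q) else 0)
    st=box(*vb)&(hsv[...,1]<60)&(P[...,2]>.05)&(P[...,2]<.085)&(im.max(-1)>90); q=P[st]; print(' steel',len(q), q.min(0),q.max(0)); c=q.mean(0); _,s,V=np.linalg.svd((q-c)[:,:2],full_matrices=False); print(c,V[0])
im,d,P=C['top']
for uv in[(302,133),(374,213),(388,256),(375,160),(371,250),(350,210),(382,105),(465,280),(287,250)]: print(uv,P[uv[1],uv[0]])
c=np.vstack([cv2.resize(im[190:280,340:420],(640,720))[:, :,::-1]]); cv2.imwrite('pics/c.png',cv2.resize(im[190:270,340:420],(400,400))[...,::-1])
```

```text
scene handle n 1481 [0.5311 0.0428 0.2394] [ 0.4688 -0.0784  0.1914] [1.1155 0.0696 0.6247]
 wood 1330 [0.5226 0.0437 0.2409] [ 0.8181 -0.0421 -0.5735] [ 0.5704 -0.0664  0.8187] [-0.062  -0.0222 -0.0134] [0.0764 0.0243 0.0048]
 pin 104 [ 0.512  -0.1187  0.0903] [ 0.5055 -0.1251  0.0643] [ 0.5151 -0.1125  0.1099]
 pintop [ 0.5128 -0.1192  0.1051]
 brass 0 0
 steel 248 [ 0.5093 -0.1246  0.0587] [ 0.5972 -0.0871  0.0726]
[ 0.5607 -0.1048  0.067 ] [0.9624 0.2715]
top handle n 2592 [0.513  0.0431 0.2518] [ 0.46   -0.0068  0.1886] [0.579  0.0692 0.8246]
 wood 2432 [0.5101 0.0436 0.2494] [-0.8377  0.0411  0.5446] [ 0.5428 -0.0471  0.8385] [-0.0755 -0.0224 -0.0175] [0.0514 0.0239 0.0046]
 pin 30 [ 0.5078 -0.1154  0.0973] [ 0.5018 -0.126   0.0767] [ 0.5122 -0.1127  0.11  ]
 pintop [ 0.5096 -0.115   0.1074]
 brass 202 [ 0.5996 -0.0925  0.0478]
 steel 429 [ 0.5086 -0.1259  0.0621] [ 0.5935 -0.0881  0.0748]
[ 0.5554 -0.1065  0.0677] [-0.9618 -0.2738]
(302, 133) [0.7183 0.0345 0.108 ]
(374, 213) [ 0.5822 -0.099   0.0726]
(388, 256) [ 0.5054 -0.119   0.1091]
(375, 160) [ 0.689  -0.1044  0.0372]
(371, 250) [ 0.5157 -0.0981  0.0389]
(350, 210) [ 0.5899 -0.0572  0.0425]
(382, 105) [ 0.767  -0.1049  0.1256]
(465, 280) [ 0.4628 -0.2851  0.005 ]
(287, 250) [0.5102 0.0417 0.2508]
```

View pics/c.png

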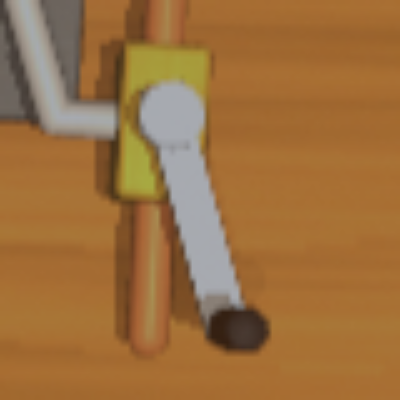

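The valve handle now stands about 17° round from open. The spindle is at (0.583,-0.099), the pin at (0.509,-0.119,0.108) and the grip at (0.510,0.043,0.251). The heights, the 80 mm radius and the 140 mm spacing agree with the text. I'll move toward the pin.

Emit:
{"name": "jog_arm", "arguments": {"motion": [[[0.25, -0.2, 0, 0, 0, 0, 0.3], [0.5, -0.45, 0, 0, 0, 0, 0.4], [0.75, -0.68, 0, 0, 0, 0, 0.4], [1, -0.9, 0, 0, 0, 0, 0.4], [1, -0.9, 0, 0, 0, 0, 0.4]]], "grip_force": 10}}

```text
time_s: 0.6
tool_pos: [0.233, -0.5168, 0.2366]
tool_rot: [-179.9, -0.1, 14.0]
force: [0.4, 0.5, -0.1]
grip_width: 0.0564
grasp_force: 0.0
```

Emit:
{"name": "jog_arm", "arguments": {"motion": [[[0.25, -0.22, 0, 0, 0, 0, 0.4], [0.5, -0.45, 0, 0, 0, 0, 0.4], [0.75, -0.68, 0, 0, 0, 0, 0.4], [1, -0.9, 0, 0, 0, 0, 0.4], [1, -0.9, 0, 0, 0, 0, 0.4]]]}}

```text
time_s: 1.1
tool_pos: [0.308, -0.4062, 0.2366]
tool_rot: [-179.9, -0.1, 14.0]
force: [-0.1, 0.1, -0.8]
grip_width: 0.0522
grasp_force: 0.0
```

Emit:
{"name": "jog_arm", "arguments": {"motion": [[[0.25, -0.22, 0, 0, 0, 0, 0.4], [0.5, -0.45, 0, 0, 0, 0, 0.4], [0.75, -0.68, 0, 0, 0, 0, 0.4], [1, -0.9, 0, 0, 0, 0, 0.4], [1, -0.9, 0, 0, 0, 0, 0.4]]]}}

```text
time_s: 1.6
tool_pos: [0.3833, -0.2957, 0.2367]
tool_rot: [-180.0, -0.1, 13.9]
force: [0.1, -0.7, 1.0]
grip_width: 0.0525
grasp_force: 0.0
```

Emit:
{"name": "jog_arm", "arguments": {"motion": [[[0.25, -0.22, 0, 0, 0, -0.04, 0.4], [0.5, -0.45, 0, 0, 0, -0.08, 0.4], [0.75, -0.68, 0, 0, 0, -0.12, 0.4], [1, -0.9, 0, 0, 0, -0.16, 0.4], [1, -0.9, 0, 0, 0, -0.2, 0.4]]]}}

```text
time_s: 2.1
tool_pos: [0.459, -0.1849, 0.2366]
tool_rot: [180.0, -0.1, 50.2]
force: [-1.0, 0.5, 0.4]
grip_width: 0.0525
grasp_force: 0.0
```

Emit:
{"name": "jog_arm", "arguments": {"motion": [[[0.3, -0.01, 0.1, 0, 0, 0, 0.4], [0.6, -0.02, 0.3, 0, 0, 0, 0.4], [0.83, -0.03, 0.5, 0, 0, 0, 0.4], [0.83, -0.03, 0.6, 0, 0, 0, 0.4], [0.83, -0.03, 0.6, 0, 0, 0, 0.4]]]}}

```text
time_s: 2.6
tool_pos: [0.507, -0.1243, 0.1746]
tool_rot: [-179.8, 0.1, 49.5]
force: [-1.0, -0.3, -0.6]
grip_width: 0.052
grasp_force: 0.0
```

Run:
```python
from h import *
o=env.get_obs(); print(o['tool_pos'],o['tool_rot'],o['time_s'])
im,d,i=snap('wrist'); print(i); cv2.imwrite('pics/w1.png',im[...,::-1])
# predicted pin top pixel
Rt=R.from_euler('xyz',o['tool_rot'],degrees=True).as_matrix()
M=np.array(i['mount']);K=np.array(i['camera_matrix'])
for z in(.109,.07):
    p=Rt.T@(np.array([.509,-.1185,z])-o['tool_pos']); c=M[:3,:3].T@(p-M[:3,3])
    th=np.arctan2(np.hypot(c[0],c[1]),c[2]); f=K[0,0]; r=f*th; print(K[:2,2]+r*c[:2]/np.hypot(*c[:2]))
print(Rt.T@(np.array([.509,-.1185,.092])-o['tool_pos']))
```

```text
[ 0.50697526 -0.12429049  0.17461405] [-1.79806718e+02  1.15676032e-01  4.95319854e+01] 2.6
{'camera_matrix': array([[309.70691629,   0.        , 314.74800948],
       [  0.        , 309.70691629, 200.3878703 ],
       [  0.        ,   0.        ,   1.        ]]), 'mount': array([[ 5.12374031e-05, -9.53818227e-01, -3.00384400e-01,
         8.30959027e-02],
       [ 9.99999955e-01, -4.03043300e-05,  2.98552139e-04,
        -2.71191532e-04],
       [-2.96871264e-04, -3.00384402e-01,  9.53818181e-01,
        -1.48081103e-01],
       [ 0.00000000e+00,  0.00000000e+00,  0.00000000e+00,
         1.00000000e+00]])}
[312.30389061 213.32306735]
[312.7872643  197.68898131]
[ 0.00588611 -0.00193914  0.08260934]
```

View pics/w1.png

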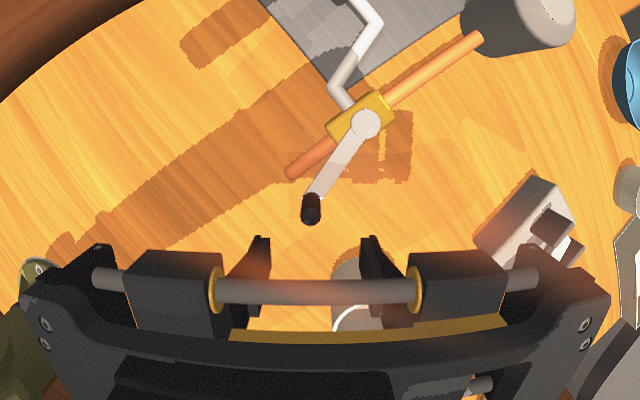

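The wrist view shows the pin top at (311,215), within about 2 px of the predicted position, so the location is confirmed. I'll descend over it and close.

Emit:
{"name": "jog_arm", "arguments": {"motion": [[[0.06, -0.02, 0.25, 0, 0, 0, 0.4], [0.06, -0.02, 0.5, 0, 0, 0, 0.4], [0.06, -0.02, 0.7, 0, 0, 0, 0.4], [0.06, -0.02, 0.82, 0, 0, 0, 0.4], [0.06, -0.02, 0.82, 0, 0, 0, 0.4]]]}}

```text
time_s: 3.15
tool_pos: [0.5096, -0.1185, 0.0937]
tool_rot: [-179.9, 0.1, 49.4]
force: [-0.4, -0.6, 0.5]
grip_width: 0.0523
grasp_force: 0.0
```

Emit:
{"name": "jog_arm", "arguments": {"motion": [[[0, 0, 0, 0, 0, 0, 0.6], [0, 0, 0, 0, 0, 0, 0.8], [0, 0, 0, 0, 0, 0, 0.9], [0, 0, 0, 0, 0, 0, 0.9], [0, 0, 0, 0, 0, 0, 0.9]]], "grip_force": 8}}

```text
time_s: 3.65
tool_pos: [0.511, -0.1172, 0.0949]
tool_rot: [180.0, -0.0, 49.6]
force: [1.3, 0.3, 1.0]
grip_width: 0.0204
grasp_force: 0.5
```

Run:
```python
from h import *
np.set_printoptions(precision=3,suppress=True)
o=env.get_obs(); print(o['tool_pos'],o['tool_rot'],o['force'],o['grip_width'])
Rt=R.from_euler('xyz',o['tool_rot'],degrees=True).as_matrix()
s=np.array([.583,-.0985]); v=o['tool_pos'][:2]-s; r=np.hypot(*v); a=np.arctan2(v[1],v[0]); print(r,np.degrees(a))
for b in np.radians([-150,-135,-120,-105,-93,-87]):
    p=np.r_[s+.079*np.array([np.cos(b),np.sin(b)]),o['tool_pos'][2]]; print(np.degrees(b),p,(Rt.T@(p-o['tool_pos']))*10)
```

```text
[ 0.511 -0.117  0.095] [179.961  -0.003  49.573] [1.321 0.266 0.965] 0.020427614684415014
0.07441037981567139 -165.47407194960158
-150.0 [ 0.515 -0.138  0.095] [-0.135  0.163  0.   ]
-135.0 [ 0.527 -0.154  0.095] [-0.178  0.364  0.   ]
-119.99999999999999 [ 0.543 -0.167  0.095] [-0.168  0.57   0.   ]
-105.00000000000001 [ 0.563 -0.175  0.095] [-0.104  0.766  0.001]
-93.0 [ 0.579 -0.177  0.095] [-0.018  0.907  0.001]
-87.0 [ 0.587 -0.177  0.095] [0.035 0.97  0.001]
```

Emit:
{"name": "jog_arm", "arguments": {"motion": [[[0, 0, 0, 0, 0, 0, 1], [0, 0, 0, 0, 0, 0, 1], [-0.06, 0.05, 0, 0, 0, 0, 1], [-0.11, 0.11, 0, 0, 0, 0, 1], [-0.14, 0.17, 0, 0, 0, 0, 1]]]}}

```text
time_s: 4.15
tool_pos: [0.5171, -0.1377, 0.0948]
tool_rot: [179.9, -0.3, 49.6]
force: [4.5, 6.2, -1.4]
grip_width: 0.0158
grasp_force: 8.0
```

Emit:
{"name": "jog_arm", "arguments": {"motion": [[[-0.02, 0.08, 0, 0, 0, 0, 1], [-0.04, 0.18, 0, 0, 0, 0, 1], [-0.04, 0.28, 0, 0, 0, 0, 1], [-0.03, 0.38, 0, 0, 0, 0, 1], [-0.03, 0.38, 0, 0, 0, 0, 1]]]}}

```text
time_s: 4.65
tool_pos: [0.5429, -0.1679, 0.0946]
tool_rot: [179.9, 0.0, 49.5]
force: [0.3, -1.3, 2.0]
grip_width: 0.016
grasp_force: 8.0
```

Run:
```python
from h import *
np.set_printoptions(precision=3,suppress=True)
o=env.get_obs(); print(o['tool_pos'],o['tool_rot'],o['force'],o['grip_width'],o['grasp_force'])
Rt=R.from_euler('xyz',o['tool_rot'],degrees=True).as_matrix()
s=np.array([.583,-.0985]); v=o['tool_pos'][:2]-s; r=np.hypot(*v); a=np.arctan2(v[1],v[0]); print(r,np.degrees(a))
for b in np.radians([-120,-105,-93,-87,-81]):
    p=np.r_[s+.079*np.array([np.cos(b),np.sin(b)]),o['tool_pos'][2]]; print(np.degrees(b),p,(Rt.T@(p-o['tool_pos']))*10)
im,d,i=snap('top'); cv2.imwrite('pics/t2.png',cv2.resize(im[150:310,300:500],(800,640))[:600,:,::-1])
```

```text
[ 0.543 -0.168  0.095] [179.879   0.008  49.48 ] [ 0.32  -1.291  1.963] 0.01598636823598058 8.0043870722875
0.0801658832281349 -120.03305000378958
-119.99999999999999 [ 0.543 -0.167  0.095] [ 0.012 -0.002 -0.   ]
-105.00000000000001 [ 0.563 -0.175  0.095] [0.075 0.194 0.   ]
-93.0 [ 0.579 -0.177  0.095] [0.162 0.335 0.001]
-87.0 [ 0.587 -0.177  0.095] [0.215 0.398 0.001]
-81.0 [ 0.595 -0.177  0.095] [0.275 0.455 0.001]
```

The pin is gripped (16 mm opening, 8 N) and following. I'll continue to the stop and slightly past it.

Emit:
{"name": "jog_arm", "arguments": {"motion": [[[0.03, 0.1, 0, 0, 0, 0, 1], [0.07, 0.2, 0, 0, 0, 0, 1], [0.12, 0.28, 0, 0, 0, 0, 1], [0.16, 0.34, 0, 0, 0, 0, 1], [0.2, 0.38, 0, 0, 0, 0, 1]]]}}

```text
time_s: 5.2
tool_pos: [0.5815, -0.1759, 0.0939]
tool_rot: [-179.7, 0.3, 49.5]
force: [-15.7, 0.7, 8.3]
grip_width: 0.0153
grasp_force: 8.0
```

Emit:
{"name": "jog_arm", "arguments": {"motion": [[[0.03, 0.03, 0, 0, 0, 0, 1], [0.06, 0.06, 0, 0, 0, 0, 1], [0.08, 0.08, 0, 0, 0, 0, 1], [0.08, 0.08, 0, 0, 0, 0, 1]]]}}

```text
time_s: 5.6
tool_pos: [0.5882, -0.1712, 0.0915]
tool_rot: [-179.1, 0.4, 49.6]
force: [-15.5, 6.0, 4.0]
grip_width: 0.0183
grasp_force: 7.2
```

Run:
```python
from h import *
o=env.get_obs(); print(o['tool_pos'],o['tool_rot'],o['force'],o['grip_width'],o['grasp_force'])
im,d,i=snap('wrist'); cv2.imwrite('pics/w2.png',im[...,::-1])
```

```text
[ 0.58816801 -0.17115993  0.09149814] [-179.07724583    0.39552145   49.5918224 ] [-15.52545374   5.95559429   4.0078736 ] 0.018268400497939964 7.240219858358614
```

View pics/w2.png

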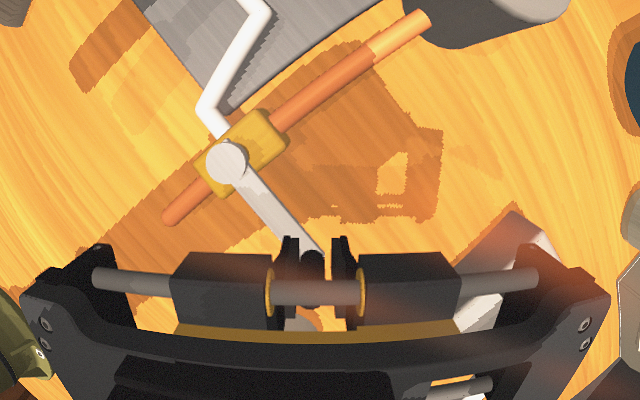

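The wrist view shows the handle square across the pipe, with the pin at (312,265) between the fingers. The 15 N reaction confirms it's at the stop. I'll release and lift.

Emit:
{"name": "jog_arm", "arguments": {"motion": [[[-0.03, -0.03, 0, 0, 0, 0, 0.6], [-0.05, -0.05, 0, 0, 0, 0, 0.5], [-0.05, -0.05, 0, 0, 0, 0, 0.5], [-0.05, -0.05, 0, 0, 0, 0, 0.5]]]}}

```text
time_s: 6.05
tool_pos: [0.5887, -0.1751, 0.095]
tool_rot: [179.9, -0.1, 49.6]
force: [-0.9, -1.1, -0.4]
grip_width: 0.0399
grasp_force: 0.0
```

Emit:
{"name": "jog_arm", "arguments": {"motion": [[[0, 0, -0.2, 0, 0, 0, 0.5], [0, 0, -0.45, 0, 0, 0, 0.5], [0, 0, -0.7, 0, 0, 0, 0.5], [0, 0, -1, 0, 0, 0, 0.5], [0, 0, -1, 0, 0, 0, 0.5]]]}}

```text
time_s: 6.55
tool_pos: [0.5911, -0.1754, 0.1998]
tool_rot: [179.5, -0.2, 49.6]
force: [-0.2, 0.3, 1.4]
grip_width: 0.0434
grasp_force: 0.0
```

Emit:
{"name": "jog_arm", "arguments": {"motion": [[[0, 0, -0.3, 0, 0, 0, 1], [0, 0, -0.6, 0, 0, 0, 1], [0, 0, -0.9, 0, 0, 0, 1], [0, 0, -1, 0, 0, 0, 1], [0, 0, -1, 0, 0, 0, 1]]]}}

```text
time_s: 7.05
tool_pos: [0.5887, -0.1749, 0.2959]
tool_rot: [179.8, -0.1, 49.6]
force: [0.4, -0.9, 0.4]
grip_width: 0.0112
grasp_force: 0.0
```

Run:
```python
from h import *
np.set_printoptions(precision=4,suppress=True)
o=env.get_obs(); print(o['tool_pos'],o['tool_rot'],o['force'],o['grip_width'],o['time_s'])
im,d,i=snap('scene'); P=cloud(im,d,i); m=(im.max(-1)<60)&(P[...,2]>.07)&(P[...,2]<.115)&(abs(P[...,0]-.57)<.08)&(abs(P[...,1]+.16)<.07)
q=P[m]; print(m.sum(),q.mean(0),q.min(0),q.max(0)); cv2.imwrite('pics/s3.png',im[...,::-1])
Rt=R.from_euler('xyz',o['tool_rot'],degrees=True).as_matrix()
print(Rt.T@(np.array([.508,.0435,.30])-o['tool_pos'])*10)
```

```text
[ 0.5887 -0.1749  0.2959] [179.8248  -0.0697  49.5626] [ 0.3751 -0.9037  0.3684] 0.011217002160315102 7.05
112 [ 0.585  -0.1764  0.0931] [ 0.5763 -0.1832  0.0703] [ 0.5892 -0.1705  0.11  ]
[ 1.139  -2.0311 -0.0463]
```

View pics/s3.png

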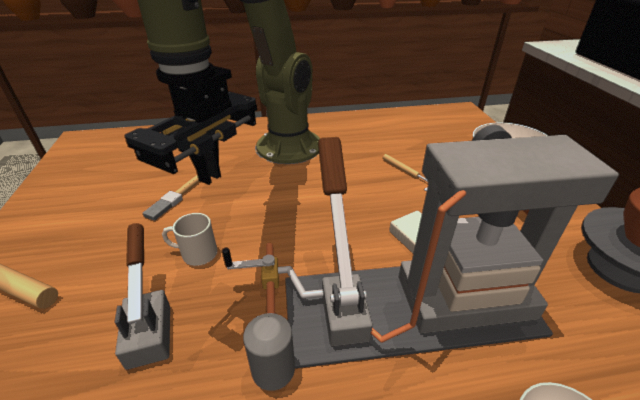

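The scene view shows the handle square across the pipe, with the pin at (227,257) pointing away from the lever. Its angle works out at about -91 to -93°, which is closed. Next I'll go to the lever.

Emit:
{"name": "jog_arm", "arguments": {"motion": [[[0.15, -0.3, -0.1, 0, 0, 0, 1], [0.3, -0.55, -0.15, 0, 0, 0, 1], [0.45, -0.8, -0.15, 0, 0, 0, 1], [0.56, -1, -0.15, 0, 0, 0, 1], [0.56, -1, -0.15, 0, 0, 0, 1]]]}}

```text
time_s: 7.6
tool_pos: [0.5467, -0.0631, 0.3085]
tool_rot: [-179.9, 0.0, 49.9]
force: [-0.3, -0.6, -0.4]
grip_width: 0.0005
grasp_force: 0.0
```

Emit:
{"name": "jog_arm", "arguments": {"motion": [[[0.15, -0.3, 0, 0, 0, 0, 1], [0.3, -0.55, 0, 0, 0, 0, 1], [0.45, -0.8, 0, 0, 0, 0, 1], [0.56, -1, 0, 0, 0, 0, 1], [0.56, -1, 0, 0, 0, 0, 1]]]}}

```text
time_s: 8.1
tool_pos: [0.5071, 0.043, 0.3089]
tool_rot: [-179.9, 0.0, 49.8]
force: [0.2, 0.1, -0.3]
grip_width: 0.0006
grasp_force: 0.0
```

```bash
cat > st.py <<'E'
from h import *
np.set_printoptions(precision=3,suppress=True)
o=env.get_obs(); print(o['tool_pos'],o['tool_rot'],o['force'],o['grip_width'],o['time_s'],o['qpos'])
Rt=R.from_euler('xyz',o['tool_rot'],degrees=True).as_matrix()
for a in[.65,.6,.5,.4,.3,.2,.1,0,-.1,-.15,-.17]:
    L=.26; d=np.array([-np.cos(a),.055*np.cos(a),np.sin(a)]); n=np.array([np.sin(a),-.055*np.sin(a),np.cos(a)])
    p=np.array([.718,.032,.095])+L*d+.011*n+[0,0,.014]; print(a,p,Rt.T@(p-o['tool_pos'])*10)
E
python3 st.py
```

```text
[0.507 0.043 0.309] [-179.947    0.022   49.832] [ 0.219  0.09  -0.278] 0.0006134010762713653 8.1 [ 32.707   1.345 -40.829  94.959   0.859  84.075 -48.371]
0.65 [0.518 0.043 0.275] [0.068 0.081 0.338]
0.6 [0.51  0.043 0.265] [0.02  0.017 0.44 ]
0.5 [0.495 0.044 0.243] [-0.068 -0.099  0.656]
0.4 [0.483 0.045 0.22 ] [-0.142 -0.197  0.885]
0.3 [0.473 0.045 0.196] [-0.202 -0.276  1.126]
0.2 [0.465 0.046 0.171] [-0.247 -0.336  1.375]
0.1 [0.46  0.046 0.146] [-0.277 -0.376  1.63 ]
0 [0.458 0.046 0.12 ] [-0.291 -0.394  1.889]
-0.1 [0.458 0.046 0.094] [-0.29  -0.393  2.15 ]
-0.15 [0.459 0.046 0.081] [-0.283 -0.384  2.279]
-0.17 [0.46  0.046 0.076] [-0.28  -0.379  2.331]
```

Emit:
{"name": "jog_arm", "arguments": {"motion": [[[0.02, 0.02, 0.2, 0, 0, 0, 1], [0.02, 0.02, 0.38, 0, 0, 0, 1], [0.02, 0.02, 0.38, 0, 0, 0, 1]]]}}

```text
time_s: 8.4
tool_pos: [0.5108, 0.0384, 0.269]
tool_rot: [-179.9, 0.1, 49.4]
force: [3.4, -0.5, 0.5]
grip_width: 0.0004
grasp_force: 1.4
```

Emit:
{"name": "jog_arm", "arguments": {"motion": [[[-0.04, -0.06, 0.15, 0, 0, 0, 1], [-0.1, -0.14, 0.33, 0, 0, 0, 1], [-0.17, -0.23, 0.55, 0, 0, 0, 1], [-0.22, -0.3, 0.78, 0, 0, 0, 1], [-0.27, -0.36, 1, 0, 0, 0, 1]]]}}

```text
time_s: 8.9
tool_pos: [0.4686, 0.0412, 0.1731]
tool_rot: [179.7, -0.1, 49.5]
force: [5.2, -1.6, 7.2]
grip_width: 0.0005
grasp_force: 4.1
```

Emit:
{"name": "jog_arm", "arguments": {"motion": [[[-0.03, -0.04, 0.25, 0, 0, 0, 1], [-0.04, -0.06, 0.51, 0, 0, 0, 1], [-0.04, -0.06, 0.75, 0, 0, 0, 1], [-0.03, -0.05, 0.9, 0, 0, 0, 1], [-0.03, -0.05, 0.9, 0, 0, 0, 1]]]}}

```text
time_s: 9.4
tool_pos: [0.4626, 0.0417, 0.0829]
tool_rot: [179.8, 0.0, 49.4]
force: [-2.0, -2.5, 12.7]
grip_width: 0.0005
grasp_force: 6.0
```

```bash
python3 st.py
```

```text
[0.463 0.042 0.083] [179.82    0.017  49.444] [-1.997 -2.492 12.663] 0.0005311032255071118 9.4 [ 31.477   6.6   -41.508 117.663   5.366  57.397 -53.288]
0.65 [0.518 0.043 0.275] [ 0.368  0.416 -1.92 ]
0.6 [0.51  0.043 0.265] [ 0.319  0.352 -1.818]
0.5 [0.495 0.044 0.243] [ 0.23   0.235 -1.603]
0.4 [0.483 0.045 0.22 ] [ 0.156  0.137 -1.374]
0.3 [0.473 0.045 0.196] [ 0.095  0.057 -1.134]
0.2 [0.465 0.046 0.171] [ 0.05  -0.003 -0.885]
0.1 [0.46  0.046 0.146] [ 0.02  -0.044 -0.63 ]
0 [0.458 0.046 0.12 ] [ 0.005 -0.064 -0.371]
-0.1 [0.458 0.046 0.094] [ 0.006 -0.063 -0.111]
-0.15 [0.459 0.046 0.081] [ 0.013 -0.055  0.019]
-0.17 [0.46  0.046 0.076] [ 0.017 -0.05   0.071]
```

Emit:
{"name": "jog_arm", "arguments": {"motion": [[[0, -0.02, 0.05, 0, 0, 0, 1], [0, -0.03, 0.1, 0, 0, 0, 1], [0, -0.03, 0.12, 0, 0, 0, 1], [0, -0.03, 0.12, 0, 0, 0, 1]]]}}

```text
time_s: 9.8
tool_pos: [0.4631, 0.0418, 0.0791]
tool_rot: [179.4, 0.2, 49.4]
force: [-22.0, -9.6, 71.2]
grip_width: 0.0006
grasp_force: 37.3
```

Firm at the stop. Letting the lever back up.

Emit:
{"name": "jog_arm", "arguments": {"motion": [[[0, 0, -0.2, 0, 0, 0, 1], [-0.01, 0, -0.42, 0, 0, 0, 1], [0, 0.01, -0.65, 0, 0, 0, 1], [0.01, 0.03, -0.85, 0, 0, 0, 1], [0.03, 0.06, -1, 0, 0, 0, 1]]]}}

```text
time_s: 10.3
tool_pos: [0.4683, 0.0419, 0.1736]
tool_rot: [179.5, -0.2, 49.4]
force: [4.0, -2.0, 4.5]
grip_width: 0.0009
grasp_force: 3.1
```

Emit:
{"name": "jog_arm", "arguments": {"motion": [[[0.04, 0.05, -0.22, 0, 0, 0, 1], [0.09, 0.11, -0.44, 0, 0, 0, 1], [0.15, 0.19, -0.66, 0, 0, 0, 1], [0.22, 0.28, -0.86, 0, 0, 0, 1], [0.27, 0.33, -1, 0, 0, 0, 1]]]}}

```text
time_s: 10.8
tool_pos: [0.5102, 0.0416, 0.2724]
tool_rot: [179.7, -0.2, 49.4]
force: [2.7, -0.6, 1.4]
grip_width: 0.0003
grasp_force: 1.2
```

Emit:
{"name": "jog_arm", "arguments": {"motion": [[[0, 0, -0.15, 0, 0, 0, 1], [0, 0, -0.2, 0, 0, 0, 1], [0, 0, -0.2, 0, 0, 0, 1], [0, 0, -0.2, 0, 0, 0, 1], [0, 0, -0.2, 0, 0, 0, 1]]]}}

```text
time_s: 11.3
tool_pos: [0.5064, 0.0435, 0.2886]
tool_rot: [-179.9, 0.1, 49.6]
force: [-1.0, 0.7, 0.4]
grip_width: 0.0005
grasp_force: 0.0
```

```bash
cat > lv.py <<'E'
from st import *
im,d,i=snap('scene'); P=cloud(im,d,i); r=im.astype(int)
m=np.zeros((400,640),bool); m[130:300,310:355]=1
m&=(r[...,0]-r[...,2]>20)&(r[...,0]<130)&(P[...,2]>.06)&(abs(P[...,1]-.045)<.03)&(P[...,0]<.6)
q=P[m]; print('lever',m.sum(),q.mean(0),q.min(0),q.max(0))
E
python3 lv.py
```

```text
[0.506 0.044 0.289] [-179.935    0.082   49.571] [-1.003  0.738  0.378] 0.0004766532532608539 11.3 [ 32.897   1.705 -41.254  96.967   1.141  81.858 -48.937]
0.65 [0.518 0.043 0.275] [0.07  0.089 0.135]
0.6 [0.51  0.043 0.265] [0.021 0.025 0.237]
0.5 [0.495 0.044 0.243] [-0.067 -0.09   0.453]
0.4 [0.483 0.045 0.22 ] [-0.141 -0.188  0.683]
0.3 [0.473 0.045 0.196] [-0.201 -0.267  0.923]
0.2 [0.465 0.046 0.171] [-0.246 -0.326  1.172]
0.1 [0.46  0.046 0.146] [-0.276 -0.366  1.428]
0 [0.458 0.046 0.12 ] [-0.29  -0.384  1.687]
-0.1 [0.458 0.046 0.094] [-0.288 -0.382  1.947]
-0.15 [0.459 0.046 0.081] [-0.282 -0.374  2.077]
-0.17 [0.46  0.046 0.076] [-0.278 -0.369  2.128]
lever 1186 [0.529 0.043 0.237] [0.471 0.021 0.17 ] [0.599 0.07  0.306]
```

Emit:
{"name": "jog_arm", "arguments": {"motion": [[[0.02, 0.02, 0.2, 0, 0, 0, 1], [-0.05, -0.06, 0.42, 0, 0, 0, 1], [-0.13, -0.16, 0.64, 0, 0, 0, 1], [-0.18, -0.24, 0.83, 0, 0, 0, 1], [-0.22, -0.29, 1, 0, 0, 0, 1]]]}}

```text
time_s: 11.85
tool_pos: [0.4731, 0.0455, 0.1904]
tool_rot: [179.6, -0.2, 49.6]
force: [5.1, -0.9, 6.4]
grip_width: 0.0007
grasp_force: 3.6
```

Emit:
{"name": "jog_arm", "arguments": {"motion": [[[-0.04, -0.05, 0.22, 0, 0, 0, 1], [-0.06, -0.07, 0.44, 0, 0, 0, 1], [-0.07, -0.09, 0.66, 0, 0, 0, 1], [-0.07, -0.09, 0.88, 0, 0, 0, 1], [-0.07, -0.09, 1, 0, 0, 0, 1]]]}}

```text
time_s: 12.35
tool_pos: [0.4616, 0.0461, 0.0902]
tool_rot: [179.8, -0.2, 49.6]
force: [0.4, -1.5, 11.6]
grip_width: 0.0003
grasp_force: 6.1
```

Emit:
{"name": "jog_arm", "arguments": {"motion": [[[0.01, 0.01, 0.1, 0, 0, 0, 1], [0.01, 0.01, 0.17, 0, 0, 0, 1], [0.01, 0.01, 0.17, 0, 0, 0, 1], [0.01, 0.01, 0.17, 0, 0, 0, 1]]]}}

```text
time_s: 12.75
tool_pos: [0.4629, 0.0461, 0.0797]
tool_rot: [179.8, 0.2, 49.6]
force: [-20.6, -3.2, 61.2]
grip_width: 0.0003
grasp_force: 31.9
```

At the stop again. Going up.

Emit:
{"name": "jog_arm", "arguments": {"motion": [[[0, 0, -0.2, 0, 0, 0, 1], [-0.01, 0, -0.42, 0, 0, 0, 1], [0, 0.01, -0.65, 0, 0, 0, 1], [0.01, 0.03, -0.85, 0, 0, 0, 1], [0.03, 0.04, -1, 0, 0, 0, 1]]]}}

```text
time_s: 13.25
tool_pos: [0.4688, 0.0458, 0.1756]
tool_rot: [179.6, -0.2, 49.6]
force: [5.1, -2.3, 5.1]
grip_width: 0.0004
grasp_force: 3.0
```

Emit:
{"name": "jog_arm", "arguments": {"motion": [[[0.04, 0.05, -0.22, 0, 0, 0, 1], [0.09, 0.11, -0.44, 0, 0, 0, 1], [0.15, 0.19, -0.66, 0, 0, 0, 1], [0.21, 0.27, -0.86, 0, 0, 0, 1], [0.26, 0.33, -1, 0, 0, 0, 1]]]}}

```text
time_s: 13.75
tool_pos: [0.5099, 0.0442, 0.2745]
tool_rot: [179.8, -0.2, 49.5]
force: [1.6, 0.2, 0.6]
grip_width: 0.0003
grasp_force: 0.0
```

Emit:
{"name": "jog_arm", "arguments": {"motion": [[[0, 0, -0.15, 0, 0, 0, 1], [0, 0, -0.2, 0, 0, 0, 1], [0, 0, -0.2, 0, 0, 0, 1], [0, 0, -0.2, 0, 0, 0, 1], [0, 0, -0.2, 0, 0, 0, 1]]]}}

```text
time_s: 14.25
tool_pos: [0.507, 0.0444, 0.2916]
tool_rot: [-179.9, 0.1, 49.6]
force: [0.1, -0.2, -1.0]
grip_width: 0.0004
grasp_force: 0.0
```

```bash
python3 lv.py|sed -n '1,2p;$p'
```

```text
[0.507 0.044 0.292] [-179.936    0.079   49.574] [ 0.068 -0.157 -1.012] 0.00044541574758980186 14.25 [ 33.17    1.769 -41.65   96.587   1.19   82.194 -49.056]
0.65 [0.518 0.043 0.275] [0.059 0.09  0.165]
lever 1206 [0.528 0.043 0.237] [0.47  0.015 0.171] [0.6   0.07  0.347]
```

Third stroke, then a fourth for margin.

Emit:
{"name": "jog_arm", "arguments": {"motion": [[[0.02, 0.02, 0.2, 0, 0, 0, 1], [-0.05, -0.06, 0.42, 0, 0, 0, 1], [-0.13, -0.16, 0.64, 0, 0, 0, 1], [-0.18, -0.24, 0.83, 0, 0, 0, 1], [-0.22, -0.29, 1, 0, 0, 0, 1]]]}}

```text
time_s: 14.8
tool_pos: [0.4735, 0.0463, 0.1933]
tool_rot: [179.7, -0.2, 49.6]
force: [4.9, -0.6, 5.9]
grip_width: 0.001
grasp_force: 3.6
```

Emit:
{"name": "jog_arm", "arguments": {"motion": [[[-0.04, -0.05, 0.22, 0, 0, 0, 1], [-0.06, -0.07, 0.44, 0, 0, 0, 1], [-0.07, -0.09, 0.66, 0, 0, 0, 1], [-0.07, -0.09, 0.88, 0, 0, 0, 1], [-0.07, -0.09, 1, 0, 0, 0, 1]]]}}

```text
time_s: 15.3
tool_pos: [0.461, 0.0469, 0.0928]
tool_rot: [179.9, -0.1, 49.6]
force: [-0.9, -0.9, 12.0]
grip_width: 0.0005
grasp_force: 6.1
```

Emit:
{"name": "jog_arm", "arguments": {"motion": [[[0.01, 0.01, 0.1, 0, 0, 0, 1], [0.01, 0.01, 0.2, 0, 0, 0, 1], [0.01, 0.01, 0.2, 0, 0, 0, 1], [0.01, 0.01, 0.2, 0, 0, 0, 1]]]}}

```text
time_s: 15.7
tool_pos: [0.4625, 0.0469, 0.0795]
tool_rot: [179.9, 0.3, 49.6]
force: [-23.8, -3.2, 63.0]
grip_width: 0.0004
grasp_force: 33.2
```

Emit:
{"name": "jog_arm", "arguments": {"motion": [[[0, 0, -0.2, 0, 0, 0, 1], [-0.01, 0, -0.42, 0, 0, 0, 1], [0, 0.01, -0.65, 0, 0, 0, 1], [0.01, 0.03, -0.85, 0, 0, 0, 1], [0.03, 0.04, -1, 0, 0, 0, 1]]]}}

```text
time_s: 16.2
tool_pos: [0.4685, 0.0466, 0.1753]
tool_rot: [179.7, -0.2, 49.6]
force: [3.3, -1.8, 4.7]
grip_width: 0.0005
grasp_force: 3.1
```

Emit:
{"name": "jog_arm", "arguments": {"motion": [[[0.04, 0.05, -0.22, 0, 0, 0, 1], [0.09, 0.11, -0.44, 0, 0, 0, 1], [0.15, 0.19, -0.66, 0, 0, 0, 1], [0.21, 0.27, -0.86, 0, 0, 0, 1], [0.26, 0.33, -1, 0, 0, 0, 1]]]}}

```text
time_s: 16.7
tool_pos: [0.5105, 0.0449, 0.2745]
tool_rot: [179.8, -0.2, 49.5]
force: [1.6, -0.7, 0.6]
grip_width: 0.0003
grasp_force: 0.0
```

Emit:
{"name": "jog_arm", "arguments": {"motion": [[[0, 0, -0.15, 0, 0, 0, 1], [0, 0, -0.2, 0, 0, 0, 1], [0, 0, -0.2, 0, 0, 0, 1], [0, 0, -0.2, 0, 0, 0, 1], [0, 0, -0.2, 0, 0, 0, 1]]]}}

```text
time_s: 17.2
tool_pos: [0.5076, 0.0451, 0.2916]
tool_rot: [-179.9, 0.1, 49.6]
force: [0.9, 0.5, -0.2]
grip_width: 0.0002
grasp_force: 0.0
```

Three strokes are done, each firmly on the stop, so a fourth isn't needed. I'll retreat and check.

Emit:
{"name": "jog_arm", "arguments": {"motion": [[[0, 0, -0.3, 0, 0, 0, 1], [0, 0, -0.6, 0, 0, 0, 1], [0, 0, -0.8, 0, 0, 0, 1], [0, 0, -0.8, 0, 0, 0, 1], [0, 0, -0.8, 0, 0, 0, 1]]]}}

```text
time_s: 17.7
tool_pos: [0.5082, 0.0452, 0.3717]
tool_rot: [-180.0, 0.0, 49.6]
force: [-0.5, -0.3, -0.3]
grip_width: 0.0003
grasp_force: 0.0
```

```bash
python3 lv.py|sed -n '1p;$p'; python3 -c "
from h import *
im,d,i=pickle.load(open('scene.pkl','rb'));cv2.imwrite('pics/s4.png',im[...,::-1])"
```

```text
[0.508 0.045 0.372] [-179.971    0.04    49.574] [-0.535 -0.251 -0.266] 0.00034736340262886563 17.7 [ 33.515   1.158 -41.86   88.094   0.778  91.092 -48.752]
lever 1344 [0.523 0.044 0.24 ] [0.467 0.021 0.171] [0.6   0.07  0.276]
```

View pics/s4.png

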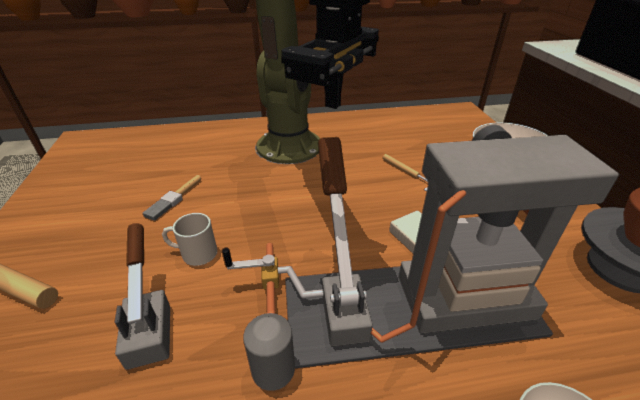

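The final view shows the lever up with its handle at (333,165), the valve still square across its pipe with the pin at (227,257), and the gripper clear of everything.

```bash
python3 -c "
from cell import env
print(env.sign_off())"
```

```text
the job is handed in; nothing more can be done
None
```

I closed the valve to its stop, worked the pump lever through three full strokes (each down to the bottom stop and all the way back up), and handed the job in at about 18 s with the valve closed, the lever up and the arm clear; in the camera views the press itself looked no different afterwards.

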